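# Close up the drawer chest and the lidded box

### The job

Close up the wooden tea things on the worktop with your fingertips: push both drawers of the small chest fully home from the front, and push the half-open lid of the box down until it lies shut. Nothing is to be gripped or lifted: keep your fingers out of the drawers and off the underside of the lid, open nothing any further, and leave the other things on the worktop where they stand.

Things in the scene. Friction and masses are not known exactly. Their poses are not given: they have to be found in the camera images.
- drawer_chest: Low wooden chest, two drawers side by side, 220 mm wide (y), 150 mm deep (x), 85 mm high, fixed to the worktop. Origin: middle of the lower front edge of the carcass, on the worktop; x points from front to back, y to its left, z up. The drawer fronts lie over the carcass face: shut, their outer face is at x = -0.014.
- drawer_left (a joint): Left drawer of the chest (seen from the robot, +y side). Value in m: 0 = fully shut, grows as the drawer comes out towards the chest's front (chest -x); starts 0.03 to 0.075. It stays where it is left; about 1.5 N (up to 3 N when moved quickly) pushes it in, until it meets its stop at 0.
- drawer_right (a joint): Right drawer of the chest (seen from the robot, -y side). Value in m: 0 = fully shut, grows as the drawer comes out towards the chest's front (chest -x); starts 0.03 to 0.075. It stays where it is left; about 1.5 N (up to 3 N when moved quickly) pushes it in, until it meets its stop at 0.
- drawer_left_front (a point): Middle of the outer face of the left drawer's front, 45 mm above the worktop; axes as the chest's, moves with the drawer; shut it is at (-0.014, 0.0545, 0.045) in the chest's frame. Both fronts are plain wooden panels without knobs, 106 mm wide, 14 mm thick, 12 to 78 mm above the worktop; a scoop 44 mm wide and 12 mm deep is cut from the middle of the top edge.
- drawer_right_front (a point): The same point of the right drawer's front; shut it is at (-0.014, -0.0545, 0.045) in the chest's frame. Behind each front, not to be touched, is the open-topped tray with paper packets in it: 130 mm long, 86 mm wide, 17 to 63 mm above the worktop.
- lid_box: Wooden box with a hinged lid, 180 mm wide (y), 140 mm deep (x), fixed to the worktop; its rim is 70 mm high. Origin: on the worktop, midway between the sides, 80 mm behind the front and 60 mm ahead of the back; x points from front to back, y to its left, z up. Chest and box stand one to the left and one to the right of the robot's middle, either way round.
- box_lid (a joint): Hinge of the box's lid along the rear rim. Value in rad: 0 = shut, lying on the rim; grows as the lid opens upward; starts 0.35 to 0.6. The hinge is stiff: the lid stays at any angle, and 1 to 4 N pressed down near its front edge closes it; at 0 it meets its stop.
- box_lid_hinge (a point): Middle of the hinge line, at (0.060, 0, 0.070) in the box's frame; fixed.
- box_lid_edge (a point): Middle of the front edge of the lid's upper face; moves with the lid. The lid is a flat panel 186 mm wide, 10 mm thick with the pale lining of its underside (not to be touched), with no handle, and reaches 143 mm forward of the hinge line. Shut, its upper face is 80 mm above the worktop and this point is at (-0.083, 0, 0.080) in the box's frame.
- spice_jar: Square glass spice jar with a black lid, 44 x 44 x 107 mm, standing between chest and box, to be left alone. Origin: centre of its underside.
- salt_shaker: Glass salt shaker with a grey top, 44 mm across, 90 mm high, to be left alone. Origin: centre of its underside.
- lemon: Lemon, 72 x 55 x 56 mm, nearest to the robot in the middle, to be left alone. Origin: centre of its underside.
- teaspoon: Metal teaspoon 132 mm long lying at the left, to be left alone. Origin: centre of its underside.
- goat_cheese: White wrapped roll of cheese, 53 x 103 x 42 mm, at the right, to be left alone. Origin: centre of its underside.
- honey_bottle: Bottle of honey with a red cap, 59 x 70 x 164 mm, at the left, to be left alone. Origin: centre of its underside.

How it is judged:
By the outcome, as a careful person would: the job done as asked, in the order asked, and still so for the second after the job is handed in, with the robot touching nothing.
It also fails if it takes over 64 s, if anything falls off the work surface, if the arm or the gripper's body presses on something with over 40 N, if the wrist force passes 120 N, or if a joint passes its speed limit or range.

### The arm

A 6-joint arm with a two-finger parallel gripper is mounted at the origin on a cart in front of the work surface, level with it; the furniture and walls round the work are solid. World frame = base frame: x ahead of the robot, y to its left, z up, the work surface at z = 0. Lengths are in m, angles in rad, forces in N, time in s.
With the tool pointing down it reaches from about 0.25 to 0.725 m from the base axis. Payload 4 kg.
Tool frame: the origin (TCP) lies midway between the tips of the shut fingers; the grasp point (between the pads) lies 19 mm behind it (bot.grip_point_offset is the distance from the TCP to the grasp point, in m); z points along the fingers, y is the line along which they close (so a half turn about z gives the same grasp; the last joint's range is limited). The gripper opens to 85 mm and grips with 20 to 120 N. Pads are 22 mm wide; open, the fingers measure 114 mm over their backs; the gripper's body (76 mm by 85 mm) begins 54 mm behind the grasp point. The pads swing forward as they close: fully open they stand 13 mm farther back than shut.
Start: joints at [-1.297, 0.241, 0.005, 1.335, 0, 1.571], TCP at [0.135, -0.481, 0.205] pointing down, gripper open.
Joint ranges: [-2.72, 2.72], [-1.05, 1.87], [-1.09, 1.28], [-1.99, 2.15], [-1.42, 1.44], [-3.14, 3.14]. Speed limits (rad/s): [2.79, 2.79, 3.14, 3.14, 3.14, 3.14].

### API

Orientations are given as a unit quaternion [x, y, z, w].
In Python, from workcell import bot gives the robot as it stands.
- The arm moves only by the tool step_arm, never from a script. Its argument "targets" is text: rows parted by semicolons, each of 7 numbers parted by spaces: the opening, from -1 (shut) to 1 (fully open), so that 0 is half open, then the shift along the world's x, y, z normalised to -1 to 1, where 1 is 0.5 m, then the turn, a rotation vector about the world's x, y, z normalised to -1 to 1, where 1 is pi/4 rad. In form: gripper x y z wx wy wz; .... A call has 1 to 10 rows; each row is the pose to reach, as a shift and turn from the pose commanded when the call began; what a row does not reach only later rows make up. A row lasts 1/12 s, in which the tool goes at most 41.7 mm and 7.16 degrees, less where a joint would pass 70% of its speed; a pose out of reach is approached as far as the arm can. A call with a number of a shift or a turn outside -1 to 1 is refused whole. A call with a gripper value outside its range is refused whole. The fingers move at their own pace and stop on an object; the grip force is fixed at half the most. Time passes only in rows, so rows that repeat a pose let the fingers close. It gives the time, the measured TCP pose, the force, the opening and the grip force at its end, in the units of the state.
- bot.get_obs(): the state, without advancing time (a new reading comes with each control period).
- bot.camera(name): name is "scene" or "top" or "wrist"; returns the picture (420x560x3 uint8, red, green, blue); there is no depth.
- bot.camera_info(name): a dict with "vertical_fov" (degrees; the focal length in pixels is half the picture's height over the tangent of half this angle, whatever the lens; pixels are square), "cx", "cy" (the principal point, pixels), "pose" (4x4, takes a point from camera to world coordinates). Camera axes: x right, y up, looking along -z (the intrinsics and any distortion apply to the point x, -y, -z); pixel columns grow to the right and rows downward; lengths in m; the calibration is good to about 2 mm. The wrist camera is an equidistant fisheye: a pixel r from the principal point sees the ray r / f radians off the axis. A picture is of the moment at which its call begins: read the wrist's pose just before it. camera_info takes no time and is no camera call; for the wrist camera it gives the pose at the moment of the call.
- bot.job_done(): hands the job in; it is judged then, once.
The state is a dict: "clock": time; "joint_pos": joint angles; "joint_vel": joint speeds; "tau": joint torques, N m; "eef_pos": TCP position; "tool_rot": TCP orientation; "ft_force": force on the tool from outside, world axes, zero at the start; "ft_torque": the same for the moment, N m; "grip_width": finger opening in m; "grasp_force": force on a finger pad.
Only numpy, scipy, OpenCV 4.12 (cv2) and the standard library are available. Lean on these libraries where they do the work, as an engineer would, in place of code of your own. Each camera call takes 0.05 s, during which the arm holds its last target. There are 200 camera calls.

## Working session

There is one attempt and no reset: what is moved stays moved. The work goes in short steps, Python scripts to look and compute and a tool call to move; the robot and the scene stay as the last step left them, time stands still between calls to the robot, and variables do not carry over. Pictures are saved under pics/ and viewed, at most 10 in all, crops included, and the job is handed in when it is done.

Besides the shell and the picture viewer there is one more tool, called after "Emit:" by a JSON object that holds its "api" and its "payload", one argument or row to a line. step_arm: Moves the arm, as the interface text tells. Scaled input: -1 to 1 covers 0.5 m each way for a shift and pi/4 rad each way for a turn. Its arguments: {"type":"object","properties":{"targets":{"type":"string"}},"required":["targets"]}

```bash
mkdir -p pics
python3 - <<'E'
from workcell import bot
import cv2
for n in("scene","top"):
    im=bot.camera(n); cv2.imwrite(f"pics/{n}0.png",cv2.resize(im[:,:,::-1],(800,600),interpolation=cv2.INTER_CUBIC))
    i=bot.camera_info(n); print(n,i)
o=bot.get_obs();print(o["eef_pos"],o["tool_rot"],o["grip_width"],o["clock"])
E
```

```text
scene {'vertical_fov': 54.232260075394514, 'cx': 281.6956355243266, 'cy': 214.78651881520832, 'pose': array([[ 0.99316974,  0.0473284 , -0.10664846,  0.36814145],
       [-0.11645614,  0.45849553, -0.88103338, -1.130526  ],
       [ 0.00719994,  0.88743556,  0.46087557,  0.67709334],
       [ 0.        ,  0.        ,  0.        ,  1.        ]])}
top {'vertical_fov': 49.466103483527775, 'cx': 283.48748175435486, 'cy': 200.86655134915893, 'pose': array([[-0.01699878,  0.98876434, -0.14851305,  0.26189878],
       [-0.99977635, -0.01867789, -0.00991869,  0.00479621],
       [-0.01258116,  0.14831123,  0.9888607 ,  1.51958346],
       [ 0.        ,  0.        ,  0.        ,  1.        ]])}
[ 0.13502895 -0.48078499  0.20368917] [ 9.90643662e-01  1.36470606e-01 -1.25752946e-04 -9.45177414e-04] 0.08567101898593485 0.1
```

View pics/scene0.png

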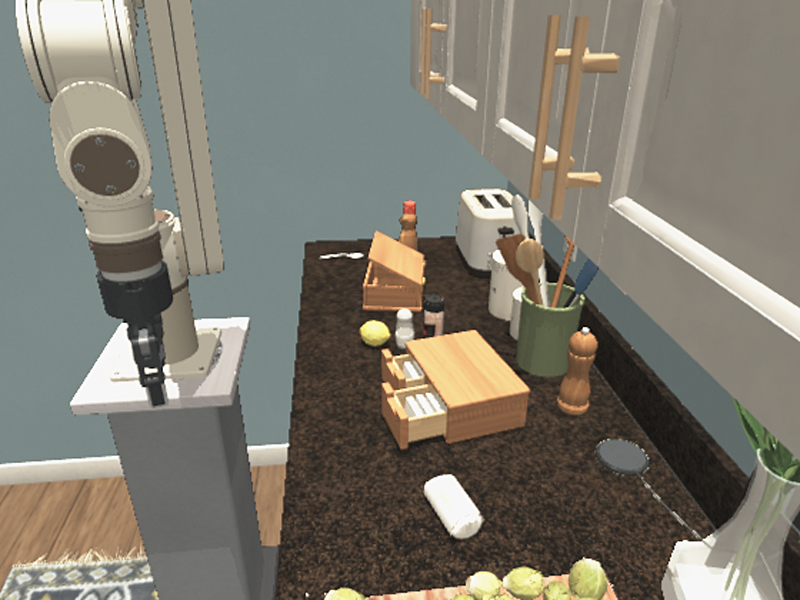

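View pics/top0.png

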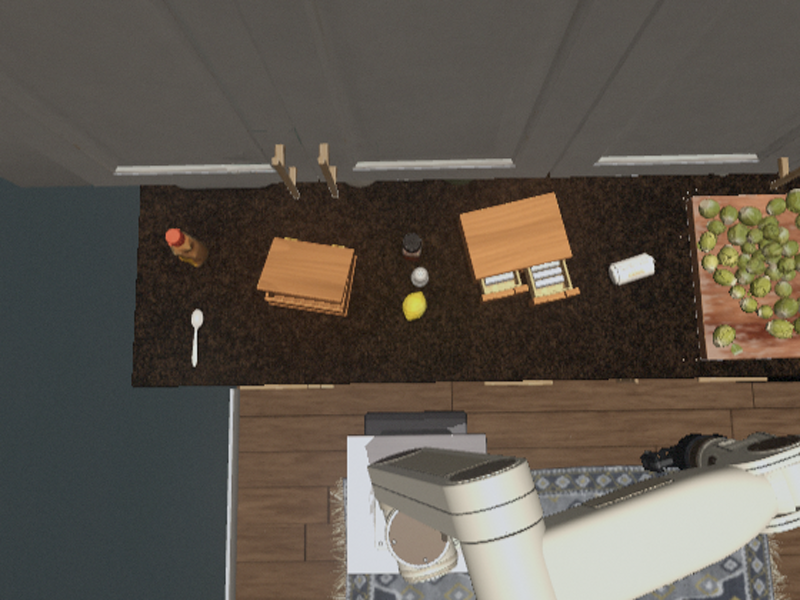

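The scene image shows the chest on the right (about 450,385) with both drawers out, and the box on the left (395,270) with its lid half open. In the top image the chest's top corners are near (460,213), (556,194), (571,257) and (476,277), and the lid is at (258–355, 237–300). I'll zoom in for the corners.

Run:
```python
import cv2,numpy as np
from workcell import bot
t=bot.camera("top")[:,:,::-1];s=bot.camera("scene")[:,:,::-1]
def c(im,x,y,w,h):return cv2.resize(im[y:y+h,x:x+w],None,fx=4,fy=4,interpolation=cv2.INTER_CUBIC)
cv2.imwrite("pics/z1.png",np.vstack([np.hstack([c(t,172,155,90,75),c(s,245,155,110,75)]),np.hstack([c(t,315,130,100,75),c(s,262,235,100,75)])]))
```

```text
(no output)
```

View pics/z1.png

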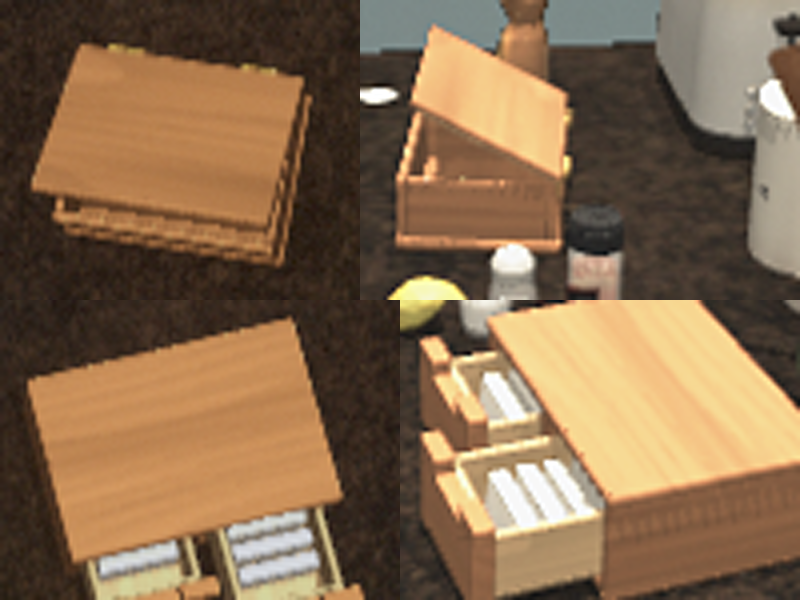

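The zoom shows the lid corners (top crop) at (82,44), (304,77), (268,222) and (34,188), and the chest top corners at (28,380), (293,319), (341,497) and (76,560). In the scene crop, the outer top corners of the right drawer's front are (421,435) and (470,530), and the left's are (421,340) and (462,415). Next I fit the poses.

```bash
cat > h.py <<'E'
import numpy as np
from workcell import bot
from scipy.optimize import least_squares
I={n:bot.camera_info(n) for n in("scene","top")}
def proj(n,P):
    i=I[n];T=i["pose"];p=(np.asarray(P)-T[:3,3])@T[:3,:3];f=210/np.tan(np.radians(i["vertical_fov"]/2))
    return np.c_[i["cx"]+f*p[:,0]/-p[:,2],i["cy"]+f*p[:,1]/p[:,2]]
def ray(n,u,v,z):
    i=I[n];T=i["pose"];f=210/np.tan(np.radians(i["vertical_fov"]/2))
    d=T[:3,:3]@[(u-i["cx"])/f,-(v-i["cy"])/f,-1];return T[:3,3]+d*(z-T[2,3])/d[2]
def W(x,y,t,P):
    c,s=np.cos(t),np.sin(t);P=np.atleast_2d(P);return np.c_[x+c*P[:,0]-s*P[:,1],y+s*P[:,0]+c*P[:,1],P[:,2]]
E
python3 - <<'E'
from h import *
ct=np.array([(322,150),(388.25,134.75),(400.25,179.25),(334,195)]);C=[(.15,.11,.085),(.15,-.11,.085),(0,-.11,.085),(0,.11,.085)]
sc=np.array([(267.25,245),(277.5,263.75),(267.25,268.75),(279.5,292.5)])
def fc(p):
    x,y,t,l,r=p
    D=[(-.014-l,.1075,.078),(-.014-l,.0015,.078),(-.014-r,-.0015,.078),(-.014-r,-.1075,.078)]
    return np.r_[(proj("top",W(x,y,t,C))-ct).ravel(),(proj("scene",W(x,y,t,D))-sc).ravel()]
r=least_squares(fc,[.5,-.2,0,.05,.05],loss="soft_l1");print("chest",r.x.round(4),r.fun.round(1))
lt=np.array([(192.5,166),(248,174.25),(239,210.5),(180.5,202)]);ls=np.array([(296.75,178.75),(296.25,199.5),(258,180.75),(263.25,161.75)])
def fl(p):
    x,y,t,a=p;c,s=np.cos(a),np.sin(a);L=[]
    for u,v in((0,.093),(0,-.093),(-.143,-.093),(-.143,.093)):L.append((.06+c*u+s*.01,v,.07-s*u+c*.01))
    L=W(x,y,t,L);return np.r_[(proj("top",L)-lt).ravel(),(proj("scene",L)-ls).ravel()]
r=least_squares(fl,[.5,.2,0,.45],loss="soft_l1");print("lid",r.x.round(4),r.fun.round(1))
for n,u,v,z in(("lemon",414,306,.028),("shaker",420,276,.085),("jar",412,243,.107),("cheese",632,269,.042)):print(n,ray("top",u*.7,v*.7,z).round(3))
E
```

```text
chest [ 0.5175 -0.2492  0.2158  0.0384  0.0713] [ 0.5  0.2  0.1  0.   0.5 -0.3 -0.1 -0.2 -1.  -1.1  0.9  0.6 -0.8 -1.4
  0.4 -0.3]
lid [ 0.5207  0.2326 -0.1691  0.4445] [-0.4 -0.5  0.7 -0.4  1.   0.2 -0.2 -0.3 -0.  -1.1 -0.6 -1.2 -0.2 -0.1
 -0.3 -0.1]
lemon [ 0.441 -0.     0.028]
shaker [ 0.501 -0.015  0.085]
jar [0.572 0.002 0.107]
cheese [ 0.516 -0.502  0.042]
```

Emit:
{"api": "step_arm", "payload": {
  "targets": "-1 0.514 0.298 0 0 0 -0.074; -1 0.514 0.298 0 0 0 -0.074; -1 0.514 0.298 0 0 0 -0.074; -1 0.514 0.298 0 0 0 -0.074; -1 0.514 0.298 0 0 0 -0.074; -1 0.514 0.298 0 0 0 -0.074; -1 0.514 0.298 0 0 0 -0.074; -1 0.514 0.298 0 0 0 -0.074; -1 0.514 0.298 -0.15 0 0 -0.074; -1 0.514 0.298 -0.2 0 0 -0.074"
}}

```text
clock: 1.03
eef_pos: [0.3954, -0.3335, 0.1226]
tool_rot: [0.994, 0.109, 0.003, 0.003]
ft_force: [0.0, 0.5, -2.0]
grip_width: -0.0004
grasp_force: 0.0
```

Emit:
{"api": "step_arm", "payload": {
  "targets": "-1 0 0 -0.06 0 0 0; -1 0 0 -0.13 0 0 0; -1 0 0 -0.13 0 0 0; -1 0.03 0.007 -0.13 0 0 0; -1 0.06 0.013 -0.13 0 0 0; -1 0.08 0.018 -0.13 0 0 0; -1 0.1 0.022 -0.13 0 0 0; -1 0.12 0.026 -0.13 0 0 0; -1 0.12 0.026 -0.13 0 0 0; -1 0.12 0.026 -0.13 0 0 0"
}}

```text
clock: 1.87
eef_pos: [0.4526, -0.3194, 0.0566]
tool_rot: [0.994, 0.108, 0.0, 0.0]
ft_force: [0.1, 0.3, -1.4]
grip_width: 0.0001
grasp_force: 0.0
```

Run:
```python
import cv2,numpy as np
from workcell import bot
s=bot.camera("scene")[:,:,::-1]
cv2.imwrite("pics/z2.png",cv2.resize(s[190:350,220:400],None,fx=3.5,fy=3.5,interpolation=cv2.INTER_CUBIC))
```

```text
(no output)
```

View pics/z2.png

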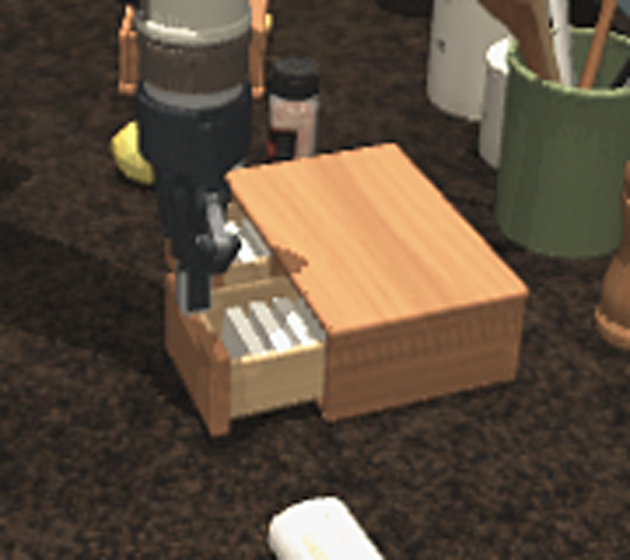

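The finger's tip is at (195,308) in the crop, right by the scoop of the right drawer's front, and the force is near zero. I'll check by projection whether it's in front of the panel or over it.

Run:
```python
from h import *
import cv2
o=bot.get_obs();p=o["eef_pos"];print(p,o["ft_force"])
print("tip crop px",(proj("scene",[p])-[220,190])*3.5)
for r in(.0713,.06,.053):
    D=[(-.014-r,-.0015,.078),(-.014-r,-.1075,.078),(-.014-r,-.1075,.012),(-r,-.1075,.078)]
    print(r,((proj("scene",W(.5175,-.2492,.2158,D))-[220,190])*3.5).round().tolist())
im=bot.camera("scene")[:,:,::-1];im=np.ascontiguousarray(im)
a=cv2.resize(im[255:320,255:320],None,fx=9,fy=9,interpolation=cv2.INTER_CUBIC)
cv2.imwrite("pics/z3.png",a)
```

```text
[ 0.45196385 -0.31930431  0.05633806] [ 0.28114339  0.07631588 -0.30911688]
tip crop px [[193.63006358 335.46949769]]
0.0713 [[163.0, 271.0], [210.0, 358.0], [209.0, 435.0], [230.0, 353.0]]
0.06 [[177.0, 268.0], [226.0, 354.0], [225.0, 431.0], [245.0, 350.0]]
0.053 [[187.0, 266.0], [236.0, 352.0], [234.0, 429.0], [255.0, 348.0]]
```

View pics/z3.png

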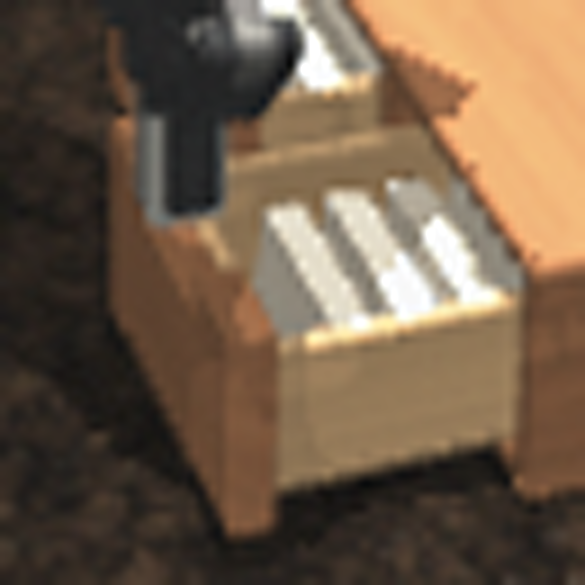

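The drawer hasn't moved (its corners match r = 0.071). The finger looks as if it's in the scoop, higher than the reported TCP, so I'll lift straight up, back off and compare the tip in free space.

Emit:
{"api": "step_arm", "payload": {
  "targets": "-1 0 0 0.08 0 0 0; -1 0 0 0.1 0 0 0; -1 0 0 0.1 0 0 0; -1 -0.08 -0.018 0.1 0 0 0; -1 -0.12 -0.026 0.1 0 0 0; -1 -0.12 -0.026 0.1 0 0 0; -1 -0.12 -0.026 0.1 0 0 0; -1 -0.12 -0.026 0.1 0 0 0"
}}

```text
clock: 2.63
eef_pos: [0.3923, -0.3325, 0.106]
tool_rot: [0.994, 0.107, 0.0, 0.0]
ft_force: [0.5, -0.2, -0.6]
grip_width: -0.0001
grasp_force: 0.0
```

Run:
```python
from h import *
import cv2
o=bot.get_obs();p=o["eef_pos"];print(p,o["ft_force"],o["joint_pos"])
print("tip px",proj("scene",[p]),proj("top",[p]))
im=np.ascontiguousarray(bot.camera("scene")[:,:,::-1])
u,v=proj("scene",[p])[0]
a=im[210:330,230:330].repeat(5,0).repeat(5,1)
cv2.drawMarker(a,(int((u-230+.5)*5),int((v-210+.5)*5)),(0,0,255),0,14)
w=np.ascontiguousarray(bot.camera("wrist")[:,:,::-1]);b=cv2.resize(w,(300,225))
a=np.hstack([a,np.vstack([b,np.zeros((375,300,3),np.uint8)])])
cv2.imwrite("pics/z4.png",a)
```

```text
[ 0.3923005  -0.33254617  0.10601455] [ 0.52836427 -0.2074942  -0.60108403] [-7.03325895e-01  3.32656326e-01 -1.34834530e-01  1.10287834e+00
  2.78620341e-04  2.22319444e+00]
tip px [[250.77545688 273.95479472]] [[397.25553798 224.85956202]]
```

View pics/z4.png

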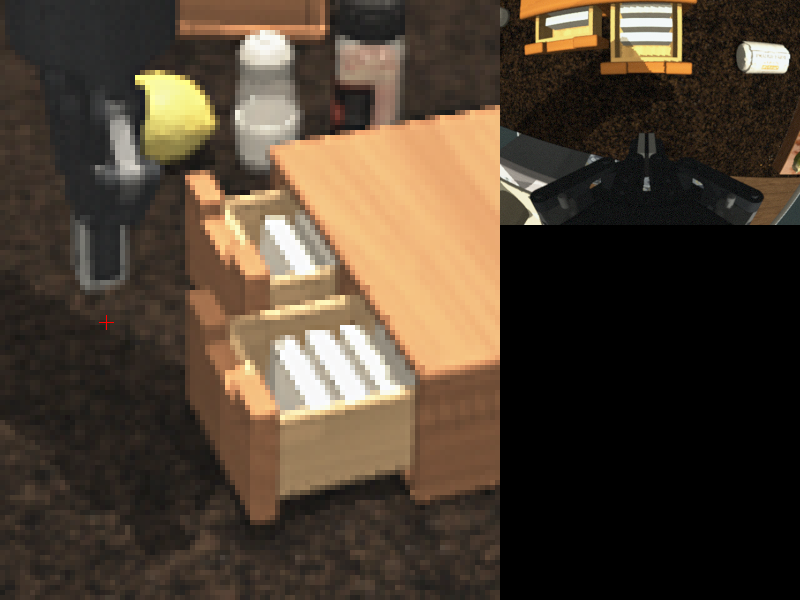

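Free-space tip is at crop (102,287) and the projected TCP is at (106,322). The real tip is therefore about 20 mm above the reported TCP, so it passed over the scoop without touching anything. I'll command about 20 mm lower.

Emit:
{"api": "step_arm", "payload": {
  "targets": "-1 0 0 -0.08 0 0 0; -1 0 0 -0.162 0 0 0; -1 0 0 -0.162 0 0 0; -1 0 0 -0.162 0 0 0; -1 0.03 0.007 -0.162 0 0 0; -1 0.06 0.013 -0.162 0 0 0; -1 0.09 0.02 -0.162 0 0 0; -1 0.12 0.026 -0.162 0 0 0; -1 0.12 0.026 -0.162 0 0 0; -1 0.12 0.026 -0.162 0 0 0"
}}

```text
clock: 3.57
eef_pos: [0.4543, -0.3201, 0.0275]
tool_rot: [0.994, 0.108, 0.002, 0.001]
ft_force: [-0.6, -0.9, -0.7]
grip_width: 0.0001
grasp_force: 0.0
```

Run:
```python
from h import *
import cv2
o=bot.get_obs();p=o["eef_pos"];print(p,o["ft_force"])
im=np.ascontiguousarray(bot.camera("scene")[:,:,::-1])
cv2.imwrite("pics/z5.png",im[210:330,230:350].repeat(5,0).repeat(5,1))
```

```text
[ 0.45429007 -0.32013646  0.02749792] [-0.61254759 -0.91973506 -0.67414861]
```

View pics/z5.png

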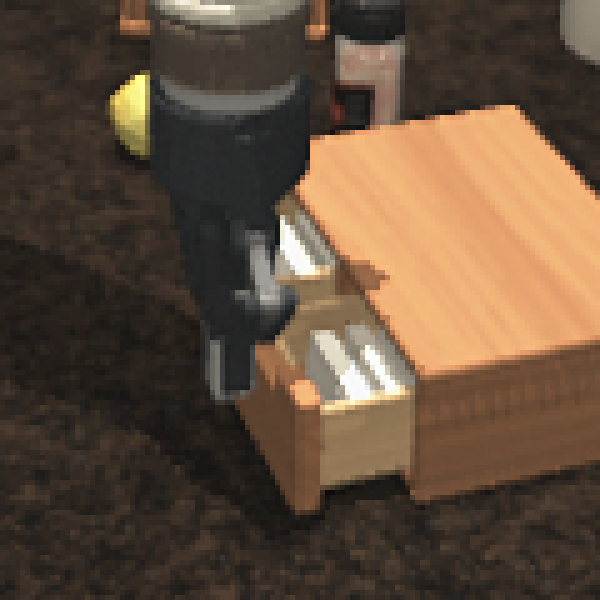

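The fingertip (230,398) is now in front of the panel, and the drawer has moved in about 20 mm. I'll keep pushing.

Emit:
{"api": "step_arm", "payload": {
  "targets": "-1 0.025 0.005 0 0 0 0; -1 0.05 0.011 0 0 0 0; -1 0.07 0.015 0 0 0 0; -1 0.085 0.018 0 0 0 0; -1 0.09 0.02 0 0 0 0; -1 0.094 0.021 0 0 0 0; -1 0.098 0.022 0 0 0 0"
}}

```text
clock: 4.2
eef_pos: [0.501, -0.3087, 0.0253]
tool_rot: [0.994, 0.107, -0.0, 0.0]
ft_force: [-1.5, -0.4, 1.0]
grip_width: -0.0001
grasp_force: 0.8
```

Emit:
{"api": "step_arm", "payload": {
  "targets": "-1 0.004 0.001 0 0 0 0; -1 0.008 0.002 0 0 0 0; -1 0.012 0.003 0 0 0 0; -1 0.012 0.003 0 0 0 0"
}}

```text
clock: 4.53
eef_pos: [0.507, -0.3071, 0.0251]
tool_rot: [0.994, 0.108, -0.0, 0.0]
ft_force: [-2.4, -1.3, 1.4]
grip_width: 0.0003
grasp_force: 1.2
```

Emit:
{"api": "step_arm", "payload": {
  "targets": "-1 0.004 0.001 0 0 0 0; -1 0.006 0.001 0 0 0 0; -1 0.008 0.002 0 0 0 0; -1 0.008 0.002 0 0 0 0"
}}

```text
clock: 4.87
eef_pos: [0.5068, -0.307, 0.0251]
tool_rot: [0.994, 0.107, -0.004, 0.001]
ft_force: [-10.5, -4.7, 7.7]
grip_width: -0.0001
grasp_force: 6.2
```

Emit:
{"api": "step_arm", "payload": {
  "targets": "-1 -0.08 -0.017 0 0 0 0; -1 -0.16 -0.034 0 0 0 0; -1 -0.168 -0.036 0 0 0 0; -1 -0.168 -0.036 0 0 0 0; -1 -0.205 0.177 0 0 0 0; -1 -0.205 0.177 0 0 0 0; -1 -0.205 0.177 0 0 0 0; -1 -0.205 0.177 0 0 0 0; -1 -0.205 0.177 0 0 0 0"
}}

```text
clock: 5.62
eef_pos: [0.4105, -0.2161, 0.0257]
tool_rot: [0.994, 0.109, 0.001, 0.0]
ft_force: [1.4, -0.0, -0.0]
grip_width: -0.0002
grasp_force: 0.0
```

Emit:
{"api": "step_arm", "payload": {
  "targets": "-1 0.03 0.007 0 0 0 0; -1 0.06 0.013 0 0 0 0; -1 0.085 0.018 0 0 0 0; -1 0.105 0.023 0 0 0 0; -1 0.12 0.026 0 0 0 0; -1 0.13 0.028 0 0 0 0; -1 0.136 0.03 0 0 0 0; -1 0.14 0.031 0 0 0 0; -1 0.14 0.031 0 0 0 0"
}}

```text
clock: 6.37
eef_pos: [0.479, -0.2018, 0.0251]
tool_rot: [0.994, 0.108, 0.0, -0.0]
ft_force: [-0.7, -0.3, 0.2]
grip_width: -0.0001
grasp_force: 0.0
```

Emit:
{"api": "step_arm", "payload": {
  "targets": "-1 0.004 0.001 0 0 0 0; -1 0.008 0.002 0 0 0 0; -1 0.012 0.003 0 0 0 0; -1 0.016 0.003 0 0 0 0; -1 0.016 0.003 0 0 0 0"
}}

```text
clock: 6.78
eef_pos: [0.4833, -0.2006, 0.025]
tool_rot: [0.994, 0.107, -0.003, 0.0]
ft_force: [-9.1, -2.3, 5.7]
grip_width: 0.0002
grasp_force: 4.5
```

Both drawers are against their stops: the TCP is at chest x ≈ −0.023 for each, with about 10 N. Next I back off, lift and go over to the lid.

Emit:
{"api": "step_arm", "payload": {
  "targets": "-1 -0.08 -0.018 0 0 0 0; -1 -0.08 -0.018 0.03 0 0 0; -1 -0.08 -0.018 0.37 0 0 0; -1 -0.08 -0.018 0.37 0 0 0; -1 -0.08 -0.018 0.37 0 0 0; -1 -0.08 -0.018 0.37 0 0 -0.1; -1 -0.08 -0.018 0.37 0 0 -0.2; -1 -0.03 0.88 0.37 0 0 -0.3; -1 -0.03 0.88 0.37 0 0 -0.4; -1 -0.03 0.88 0.37 0 0 -0.49"
}}

```text
clock: 7.62
eef_pos: [0.4541, -0.0835, 0.2109]
tool_rot: [0.996, -0.088, 0.001, -0.001]
ft_force: [1.0, -0.1, -1.1]
grip_width: 0.0001
grasp_force: 0.0
```

Run:
```python
from workcell import bot
o=bot.get_obs();print(o["eef_pos"],o["tool_rot"],o["joint_pos"])
```

```text
[ 0.4541138  -0.08349351  0.21089513] [ 9.96143526e-01 -8.77286561e-02  1.21326466e-03 -5.34572817e-04] [-1.82755474e-01  1.60030322e-01 -7.95431751e-02  1.32890854e+00
  1.29429822e-03  3.13452199e+00]
```

Emit:
{"api": "step_arm", "payload": {
  "targets": "-1 0 0 0 0 0 0.16; -1 0 0 0 0 0 0.32; -1 0 0.06 0 0 0 0.48; -1 0 0.12 0 0 0 0.64; -1 0 0.18 0 0 0 0.8; -1 0 0.24 0 0 0 0.98; -1 0 0.3 0 0 0 0.98; -1 0 0.3 0 0 0 0.98; -1 0 0.3 0 0 0 0.98"
}}

```text
clock: 8.37
eef_pos: [0.4537, 0.0671, 0.2104]
tool_rot: [0.955, 0.297, 0.0, -0.0]
ft_force: [1.3, -0.9, -0.5]
grip_width: 0.0001
grasp_force: 0.0
```

Emit:
{"api": "step_arm", "payload": {
  "targets": "-1 0.036 0.348 0 0 0 0; -1 0.036 0.348 0 0 0 0; -1 0.036 0.348 0 0 0 0; -1 0.036 0.348 0 0 0 0; -1 0.036 0.348 0 0 0 0; -1 0.036 0.348 0 0 0 0; -1 0.036 0.348 -0.08 0 0 0; -1 0.036 0.348 -0.1 0 0 0; -1 0.036 0.348 -0.1 0 0 0; -1 0.036 0.348 -0.1 0 0 0"
}}

```text
clock: 9.2
eef_pos: [0.4714, 0.2376, 0.1602]
tool_rot: [0.956, 0.295, -0.001, 0.0]
ft_force: [0.6, -0.2, 0.9]
grip_width: -0.0004
grasp_force: 0.0
```

Run:
```python
from h import *
import cv2
o=bot.get_obs();p=o["eef_pos"];print(p,o["ft_force"],o["joint_pos"][5])
im=np.ascontiguousarray(bot.camera("scene")[:,:,::-1])
t=np.ascontiguousarray(bot.camera("top")[:,:,::-1])
cv2.imwrite("pics/z6.png",np.hstack([im[110:320,215:375].repeat(2,0).repeat(2,1),t[120:330,160:400].repeat(2,0).repeat(2,1)]))
```

```text
[0.47136755 0.23757703 0.16024203] [ 0.62672807 -0.15608333  0.88321486] 3.0104265991102537
```

View pics/z6.png

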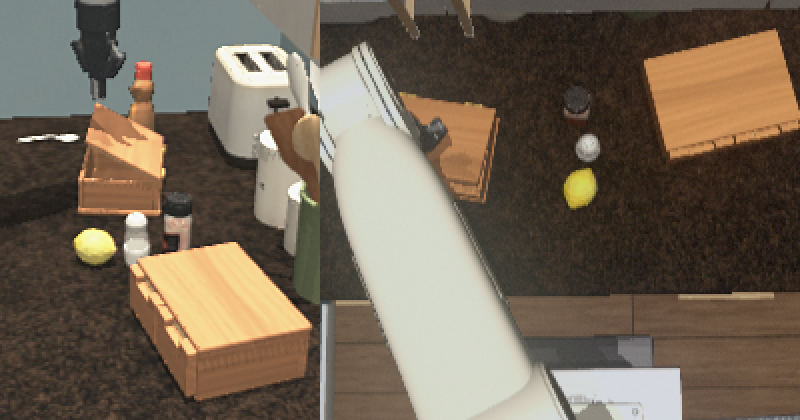

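Both drawers look shut (scene 160,310), and the fingertip (98,96) is just above the front part of the lid. Next I press down.

Emit:
{"api": "step_arm", "payload": {
  "targets": "-1 0 0 -0.03 0 0 0; -1 0 0 -0.06 0 0 0; -1 0 0 -0.085 0 0 0; -1 0 0 -0.11 0 0 0; -1 0 0 -0.13 0 0 0; -1 0 0 -0.15 0 0 0; -1 0 0 -0.165 0 0 0; -1 0 0 -0.17 0 0 0; -1 0 0 -0.17 0 0 0"
}}

```text
clock: 10.05
eef_pos: [0.4715, 0.2393, 0.0748]
tool_rot: [0.955, 0.296, -0.0, 0.0]
ft_force: [-0.7, 0.2, 0.8]
grip_width: 0.0002
grasp_force: 0.0
```

Emit:
{"api": "step_arm", "payload": {
  "targets": "-1 0 0 -0.006 0 0 0; -1 0 0 -0.012 0 0 0; -1 0 0 -0.018 0 0 0; -1 0 0 -0.018 0 0 0"
}}

```text
clock: 10.38
eef_pos: [0.4716, 0.2395, 0.0658]
tool_rot: [0.955, 0.296, -0.0, -0.0]
ft_force: [0.3, 0.6, 1.1]
grip_width: -0.0001
grasp_force: 0.2
```

Emit:
{"api": "step_arm", "payload": {
  "targets": "-1 0 0 -0.004 0 0 0; -1 0 0 -0.008 0 0 0; -1 0 0 -0.012 0 0 0; -1 0 0 -0.012 0 0 0"
}}

```text
clock: 10.72
eef_pos: [0.4715, 0.2394, 0.0598]
tool_rot: [0.955, 0.296, -0.0, 0.0]
ft_force: [0.1, -0.1, 1.3]
grip_width: 0.0002
grasp_force: 0.2
```

Emit:
{"api": "step_arm", "payload": {
  "targets": "-1 0 0 -0.003 0 0 0; -1 0 0 -0.006 0 0 0; -1 0 0 -0.006 0 0 0"
}}

```text
clock: 10.97
eef_pos: [0.4715, 0.2394, 0.0568]
tool_rot: [0.955, 0.296, -0.0, 0.0]
ft_force: [0.1, 0.2, -0.0]
grip_width: 0.0002
grasp_force: 0.2
```

Emit:
{"api": "step_arm", "payload": {
  "targets": "-1 0 0 -0.004 0 0 0; -1 0 0 -0.008 0 0 0; -1 0 0 -0.008 0 0 0"
}}

```text
clock: 11.22
eef_pos: [0.4717, 0.2394, 0.0533]
tool_rot: [0.955, 0.296, 0.0, -0.0]
ft_force: [-1.7, -0.1, 3.5]
grip_width: -0.0
grasp_force: 1.8
```

Run:
```python
from h import *
import cv2
o=bot.get_obs();p=o["eef_pos"];print(p,o["ft_force"])
im=np.ascontiguousarray(bot.camera("scene")[:,:,::-1])
cv2.imwrite("pics/z7.png",im[140:230,230:330].repeat(6,0).repeat(6,1))
```

```text
[0.47166596 0.2394328  0.05325301] [-1.67499    -0.14429982  3.51654222]
```

View pics/z7.png

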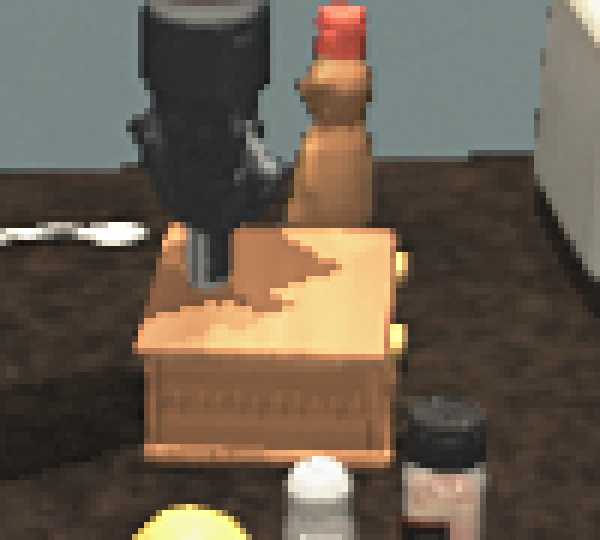

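The lid appears flat on the rim (near edge 135–395, 355) and the force is just starting to rise. One more small press to confirm the stop.

Emit:
{"api": "step_arm", "payload": {
  "targets": "-1 0 0 -0.004 0 0 0; -1 0 0 -0.008 0 0 0; -1 0 0 -0.008 0 0 0"
}}

```text
clock: 11.52
eef_pos: [0.4718, 0.2395, 0.053]
tool_rot: [0.955, 0.296, 0.001, -0.0]
ft_force: [-10.0, -3.9, 26.7]
grip_width: 0.0
grasp_force: 13.3
```

The lid is at its stop. I lift straight off and look once more.

Emit:
{"api": "step_arm", "payload": {
  "targets": "-1 0 0 0.03 0 0 0; -1 0 0 0.1 0 0 0; -1 0 0 0.18 0 0 0; -1 0 0 0.26 0 0 0; -1 0 0 0.3 0 0 0; -1 -0.1 -0.05 0.3 0 0 0; -1 -0.2 -0.1 0.3 0 0 0; -1 -0.2 -0.1 0.3 0 0 0; -1 -0.2 -0.1 0.3 0 0 0; -1 -0.2 -0.1 0.3 0 0 0"
}}

```text
clock: 12.35
eef_pos: [0.3709, 0.1888, 0.1993]
tool_rot: [0.955, 0.296, 0.0, 0.0]
ft_force: [0.4, 0.3, 0.2]
grip_width: -0.0002
grasp_force: 0.0
```

Run:
```python
from h import *
import cv2
o=bot.get_obs();print(o["eef_pos"],o["ft_force"])
im=np.ascontiguousarray(bot.camera("scene")[:,:,::-1])
cv2.imwrite("pics/z8.png",im[150:330,240:400].repeat(3,0).repeat(3,1))
```

```text
[0.37089137 0.18883158 0.1993112 ] [0.43941398 0.3234841  0.23981938]
```

View pics/z8.png

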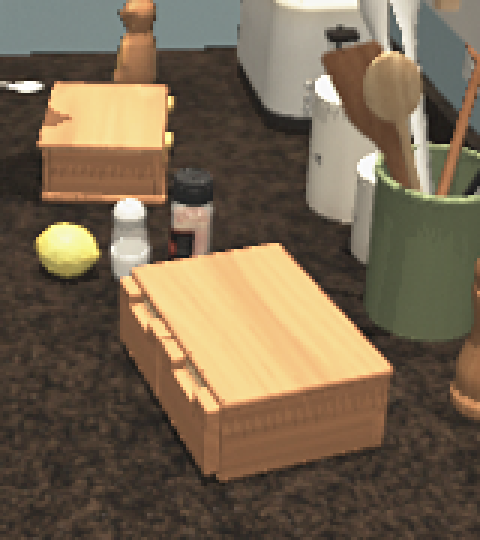

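The lid lies shut (105,110), both drawer fronts are flush with the carcass (170,370), and the lemon, shaker and jar are where they were. Handing in.

```bash
python3 -c "
from workcell import bot
print(bot.job_done())"
```

```text
the job is handed in; nothing more can be done
None
```

Both drawers are pushed fully home and the lid is shut, and the job is handed in with the arm clear at about 12 s; on my first approach the fingertip rode too high and passed over the right drawer's scoop, with no contact force and the drawer unmoved.

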